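# Tighten the juicer's clamp bolt with the hex key

## Robot

A 6-joint arm with a two-finger parallel gripper is mounted at the origin on a cart in front of the work surface, level with it; the furniture and walls round the work are solid. World frame = base frame: x ahead of the robot, y to its left, z up, the work surface at z = 0. Lengths are in mm, angles in rad, forces in N, time in s.
With the tool pointing down it reaches from about 300 to 775 mm from the base axis. Payload 14.6 kg.
Tool frame: the origin (TCP) lies midway between the tips of the shut fingers; the grasp point (between the pads) lies 19 mm behind it (robot.grip_point_offset is the distance from the TCP to the grasp point, in mm); z points along the fingers, y is the line along which they close (so a half turn about z gives the same grasp; the last joint's range is limited). The gripper opens to 85 mm and grips with 20 to 120 N. Pads are 22 mm wide; open, the fingers measure 114 mm over their backs; the gripper's body (76 mm by 85 mm) begins 54 mm behind the grasp point. The pads swing forward as they close: fully open they stand 13 mm farther back than shut.
Start: joints at [-1.196, 0.3, 1.521, -0, 1.321, -0.067], TCP at [235.154, -497.184, 231.281] pointing down, gripper open.
Joint ranges: [-3.03, 3.03], [-0.79, 2.21], [0.23, 2.52], [-1.04, 4.18], [0, 3.07], [-2.55, 2.55]. Speed limits (rad/s): [2.22, 2.22, 2.57, 3.14, 3.14, 3.14].

## Interface

Orientations are given as a 3x3 rotation matrix whose columns are the frame's x, y, z axes.
In Python, from cell import sensors, viewer, robot gives the robot as it stands.
- The arm moves only by the shell command python3 -m jog [FORCE], which reads ROWS from standard input. ROWS is a JSON object whose key "moves" holds a list of rows, 1 to 20 of them, each of 7 numbers: the finger opening in mm, then dx, dy, dz in normalised numbers (1 is 50 cm), then a rotation vector rx, ry, rz in fractions of the full range, 1 being 2 rad; each row is the pose to reach, as a shift and turn from the pose commanded when the command began, along the tool's axes at that moment; what a row does not reach only later rows make up. A row lasts 1/12 s, in which the tool goes at most 41.7 mm and 0.125 rad, less where a joint would pass 70% of its speed; a pose out of reach is approached as far as the arm can. The fingers move at their own pace and stop on an object; FORCE is the grip in N (left out, the last holds). Time passes only in rows, so rows that do not move let the fingers close. It prints the time, the measured TCP pose, the force, the opening and the grip force at its end. Shift and turn numbers lie between -1 and 1, and a call with a number outside is refused. Input that does not fit is refused with a message, and nothing moves.
- sensors.get_obs(): the state, without advancing time (a new reading comes with each control period).
- viewer.snapshot(name): name is "side" or "top"; returns the picture (420x560x3 uint8, red, green, blue); there is no depth.
- viewer.calibration(name): a dict with "fov_y" (degrees; the focal length in pixels is half the picture's height over the tangent of half this angle, whatever the lens; pixels are square), "cx", "cy" (the principal point, pixels), "world_from_camera" (4x4, takes a point from camera to world coordinates). Camera axes: x right, y down, z forward; pixel columns grow to the right and rows downward; lengths in mm; the calibration is good to about 2 mm. A picture is of the moment at which its call begins. calibration takes no time and is no camera call.
- robot.finish_job(): hands the job in; it is judged then, once.
Trained networks look in the newest picture that a camera, given by its name, has taken for a name from the list of things; names that differ only in an ending like _2 or _b are one class to them, and where a whole thing is asked for, a point or a joint stands for the part that bears it (a point fixed in the world has none). Each returns a list of dicts, best first, with "p" (0 to 1); they miss things now and then, are a little off and sometimes report something else, mostly with a low value. They report only what shows in the picture. A call takes as long as a camera call.
- viewer.spot_in(query, camera): "at" ([x, y, z] in mm, in the coordinates of the camera as it stood for that picture, good to about 4 mm: the middle of the surface that is visible of it).
- viewer.trace(query, camera): "mask" (420x560 bool, what is visible of it).
The state is a dict: "t": time; "q": joint angles; "qvel": joint speeds; "effort": joint torques, N m; "position": TCP position; "ee_rot": TCP orientation; "wrist_force": force on the tool from outside, world axes, zero at the start; "wrist_torque": the same for the moment, N m; "grip_width": finger opening in mm; "gripper_force": force on a finger pad.
Only numpy, scipy, OpenCV 4.12 (cv2) and the standard library are available. Lean on these libraries where they do the work, as an engineer would, in place of code of your own. Each camera call takes 0.05 s, during which the arm holds its last target. There are 200 camera calls.

## Task

The worktop juicer is loose. Take the hex key out of its wooden rest, feel for the recessed socket of the clamp bolt inside the juicer's boss, and turn the bolt clockwise in quarter turns, regrasping the key, until it stops fully tight. Then draw the key out and put it back in its rest, upright and fully home, without disturbing the lemon, the glass or the tin.

Things in the scene. Friction and masses are not known exactly. Their poses are not given: they have to be found in the camera images.
- hex_key: Loose hex key, 95 mm long, about 180 g, upright in its rest. Origin: centre of its tip; +z up the key. 0-4 mm: cone tip, radius 8.8 growing to 10.8 mm; 4-50 mm: steel hexagonal shank 22 mm across flats (25.4 corners), two flats looking along +x and -x; 50-95 mm: black square handle. Its turn varies by up to 45 deg either way at the start.
- key_handle (a point): Centre of the key's black square handle, 72.5 mm above the tip; axes as the key's. The handle is 36 x 36 x 45 mm, its four upright faces look along x and y; its flat underside (50 mm above the tip) carries the key on the rest.
- rest_hole (a point): Centre of the mouth of the hole in the top of the wooden rest, a block 76 x 76 x 62 mm fixed to the worktop. The hole is round, 32 mm in diameter, goes right through, with a 3 mm chamfer. With the key home its tip is 50 mm below this mouth, the handle's underside flat on the block. The key's turn in it does not matter.
- boss_mouth (a point): Centre of the rim of the upright round boss of the fixed aluminium juicer, 50 mm above the worktop; boss 68 mm in diameter, with a round bore 38 mm in diameter, 12 mm deep. +x points from the boss to the juicer's white dish (radius 54 mm, centre 128 mm away, its reamer up to 85 mm above the worktop). All rigid.
- bore_floor (a point): Centre of the bore's floor, 12 mm below the boss's rim. This floor is the bolt's flat face with a square-edged hex socket 23.6 mm across flats, 16 mm deep. The bolt sits off centre: the socket's centre lies up to 4 mm along x and up to 4 mm along y from here (this point's axes), its hexagon at any angle. Neither is measured: find them by touch. The bolt cannot shift sideways or up and down.
- clamp_bolt (a joint): Turn of the clamp bolt in rad, growing clockwise seen from above. 4.2 is fully tight, a rigid stop; starts between 0.1 and 0.9. Stiff with a friction of about 0.10 N m, so it stays where it is left. It does not tell the angle at which the hexagon stands.
- lemon_a: Yellow lemon, 78 x 55 x 56 mm, lying loose on the worktop between the rest and the juicer's dish. Origin: centre of its underside.
- tumbler_c: Loose clear drinking glass, 84 mm in diameter, 86 mm high, behind the rest. Origin: centre of its underside.
- tin_a: Loose flat food tin, 86 mm in diameter, 40 mm high, to the left and in front of the juicer. Origin: centre of its underside.

How it is judged (in metres and radians):
On the way, in this order (a step that is already met when the one before it is completed fails the run):
1. the key's tip is in the bolt's hex socket, at least 7 mm below the bore's floor (z of hex_key in the frame of boss_mouth below -0.019 m and horizontal distance between hex_key and boss_mouth below 0.012 m), for 0.2 s.
2. with the key still in the socket, the bolt is turned fully tight (all of step 1 and value of joint clamp_bolt above 4.1 rad), for 0.1 s.
At the end, for the whole second after the job is handed in: The clamp bolt is tight (within 0.15 rad of its stop), and the key stands released and still in its rest: its tip at least 46 mm below the hole's mouth (home is 50 mm), within 8 mm of the hole's axis, tilted less than 0.1 rad (value of joint clamp_bolt above 4.05 rad and horizontal distance between rest_hole and hex_key below 0.008 m and z of hex_key in the frame of rest_hole below -0.046 m and angle between hex_key's own z axis and vertical below 0.1 rad and linear speed of hex_key below 0.02 m/s); the robot touches nothing.
It fails at once if the lemon is moved more than 30 mm (distance of lemon_a from where it was at the start of the episode above 0.03 m).
It fails at once if the glass is moved more than 30 mm or tipped (distance of tumbler_c from where it was at the start of the episode above 0.03 m or angle between tumbler_c's own z axis and vertical above 0.4 rad).
It fails at once if the tin is moved more than 30 mm (distance of tin_a from where it was at the start of the episode above 0.03 m).
It also fails if it takes over 72 s, if anything falls off the work surface, if the arm or the gripper's body presses on something with over 40 N, if the wrist force passes 120 N, or if a joint passes its speed limit or range.

## Working session

There is one attempt and no reset: what is moved stays moved. The work goes in short steps, Python scripts to look and compute and a shell command to move; the robot and the scene stay as the last step left them, time stands still between calls to the robot, and variables do not carry over. Pictures are saved under pics/ and viewed, at most 10 in all, crops included, and the job is handed in when it is done.

```bash
ls; mkdir -p pics
cat > h.py <<'E'
import numpy as np, cv2
from cell import sensors, viewer, robot
def cal(n):
    c=viewer.calibration(n); T=np.array(c["world_from_camera"]); f=210/np.tan(np.radians(c["fov_y"])/2)
    return T,f,c["cx"],c["cy"]
def ray(n,u,v,z):
    T,f,cx,cy=cal(n); d=T[:3,:3]@np.array([(u-cx)/f,(v-cy)/f,1]); o=T[:3,3]
    return o+d*(z-o[2])/d[2]
def proj(n,p):
    T,f,cx,cy=cal(n); c=T[:3,:3].T@(np.array(p)-T[:3,3]); return np.round([cx+f*c[0]/c[2],cy+f*c[1]/c[2]],1)
def world(n,a):
    T=cal(n)[0]; return np.round(T[:3,:3]@np.array(a)+T[:3,3],1)
E
python3 - <<'E'
from h import *
for n in ("top","side"):
    im=viewer.snapshot(n); cv2.imwrite(f"pics/{n}0.png",im[:,:,::-1])
    T,f,cx,cy=cal(n); print(n,np.round(T,3).tolist(),round(f,1),cx,cy)
    for q in ("hex_key","key_handle","rest_hole","boss_mouth","bore_floor","lemon_a","tumbler_c","tin_a"):
        print(q,[(round(r["p"],2),world(n,r["at"]).tolist()) for r in viewer.spot_in(q,n)[:2]])
o=sensors.get_obs(); print(o)
E
```

```text
pics
top [[0.019, -0.997, 0.075, 465.296], [-1.0, -0.019, 0.005, 96.653], [-0.004, -0.075, -0.997, 1106.046], [0.0, 0.0, 0.0, 1.0]] 485.3 282.2081573661997 213.6327968846245
hex_key [(0.85, [473.5, -106.5, 103.4])]
key_handle [(0.73, [471.2, -110.0, 105.1])]
rest_hole [(0.85, [468.1, -102.9, 60.5])]
boss_mouth [(0.78, [654.6, 192.6, 36.2])]
bore_floor [(0.63, [655.6, 192.6, 37.4])]
lemon_a [(0.67, [618.5, -18.1, 43.7])]
tumbler_c [(0.95, [693.4, -130.7, 30.6])]
tin_a [(0.88, [395.6, 329.6, 39.2])]
side [[-0.984, -0.12, 0.135, 436.199], [-0.181, 0.654, -0.735, 782.327], [0.0, -0.747, -0.665, 687.082], [0.0, 0.0, 0.0, 1.0]] 426.2 277.74590926003077 207.7444874144941
hex_key [(0.8, [473.9, -96.8, 97.1])]
key_handle [(0.9, [474.1, -96.0, 100.1])]
rest_hole [(0.84, [471.3, -82.1, 43.9])]
boss_mouth [(0.74, [659.5, 213.9, 36.8])]
bore_floor [(0.98, [659.8, 214.5, 39.4])]
lemon_a [(0.66, [618.5, -8.6, 41.3])]
tumbler_c [(0.82, [685.5, -102.0, 62.5])]
tin_a [(0.64, [391.1, 348.8, 39.9])]
{'t': 0.9, 'q': array([-1.19563353e+00,  2.99861786e-01,  1.52096748e+00, -2.25608321e-05,
        1.32068488e+00, -6.65960569e-02]), 'qvel': array([ 2.17250078e-03,  1.42090190e-04,  3.15523383e-04,  4.85704469e-05,
       -1.13271387e-03,  1.32718083e-03]), 'effort': array([ 2.91261094e-03, -5.43336797e+01, -3.61985350e+01,  1.23700559e-05,
        5.16625423e-04,  1.06894461e-05]), 'position': array([ 235.13830056, -497.20898195,  231.3153239 ]), 'ee_rot': array([[ 9.03998712e-01,  4.27535179e-01,  8.42925063e-06],
       [ 4.27535178e-01, -9.03998709e-01, -8.10586284e-05],
       [-2.70353835e-05,  7.68806969e-05, -9.99999997e-01]]), 'wrist_force': array([-0.29522322, -0.15958172,  0.37467977]), 'wrist_torque': array([0.06238448, 0.009066  , 0.01549944]), 'gripper_force': 0.0, 'grip_width': 85.5199194054485}
```

Run:
```python
import cv2,numpy as np
t=cv2.imread("pics/top0.png"); 
k=cv2.resize(t[150:270,330:450],None,fx=4,fy=4,interpolation=cv2.INTER_CUBIC)
cv2.imwrite("pics/c.png",np.hstack([k,cv2.resize(t[70:170,190:280],(432,480),interpolation=cv2.INTER_CUBIC)])[:, :800])
k=None
```

```text
(no output)
```

View pics/top0.png

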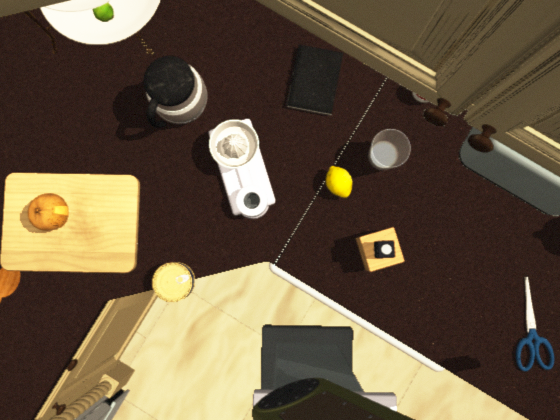

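View pics/side0.png

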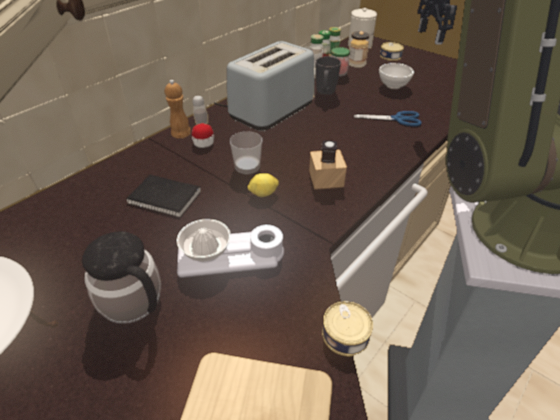

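View pics/c.png

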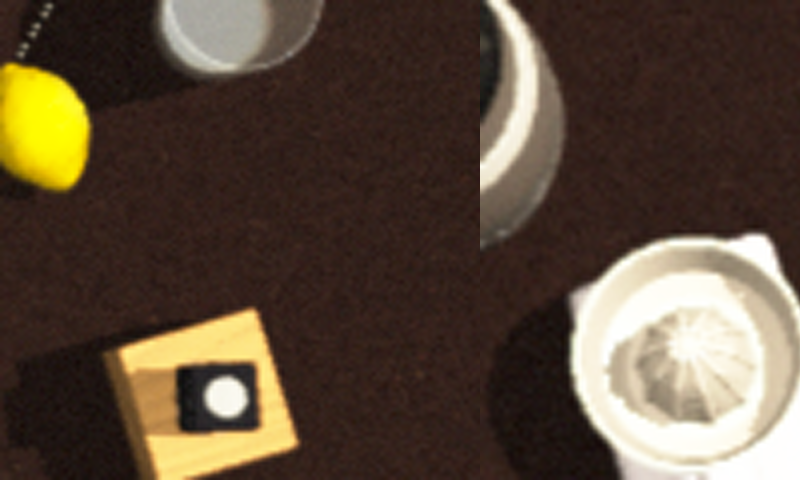

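The top picture shows the key at about (386,249) on the rest, the boss bore at (252,201) and the dish at (234,143). The lemon is at (339,182), the glass at (389,150) and the tin at (173,282). The side view agrees, with the key at (329,152) and the boss at (267,238). Next I measure the boss and the handle's turn more precisely.

Run:
```python
from h import *
t=cv2.imread("pics/top0.png"); s=cv2.imread("pics/side0.png")
a=cv2.resize(t[175:225,225:280],(440,400),interpolation=cv2.INTER_CUBIC); b=cv2.resize(s[215:265,240:295],(360,400),interpolation=cv2.INTER_CUBIC)
cv2.imwrite("pics/d.png",np.hstack([a,b]))
# boss bore: dark blob inside
for n,im,(u,v) in(("top",t,(252,201)),("side",s,(267,238))):
    g=cv2.cvtColor(im,cv2.COLOR_BGR2GRAY)
    print(n); print(g[v-14:v+15:2,u-20:u+21:2])
# handle: from top
g=cv2.cvtColor(t,cv2.COLOR_BGR2GRAY)
x0,y0=368,236; m=(g[y0:262,x0:402]<70).astype(np.uint8); 
sub=t[y0:262,x0:402].astype(int); print("hd"); print(g[y0:262,x0:402:1][::2,::2])
# rest top by trace wood
for n in("top","side"):
  viewer.snapshot(n)
  for q in("key_handle","hex_key","rest_hole"):
    r=viewer.trace(q,n)
    if r:
        mk=r[0]["mask"].astype(np.uint8); print(n,q,r[0]["p"],mk.sum(),cv2.minAreaRect(cv2.findNonZero(mk)))
```

```text
top
[[255 254 254 254 229 222 251 254 255 255 255 254 254 254 254 254 254 254
  254 248  56]
 [255 254 252 236 239 254 254 254 255 255 255 255 254 254 254 254 254 254
  254 253 126]
 [253 233 211 218 254 254 255 254 254 251 245 252 254 254 254 255 254 254
  254 254 218]
 [222 219 213 247 254 254 254 241 147  83  68  82 189 254 254 254 254 254
  254 254 247]
 [219 220 219 254 255 254 249 123  99  55  57  58  66 184 254 254 255 254
  254 254 253]
 [218 217 235 254 254 254 180 112  72  60  59  59  63  79 248 254 255 254
  254 254 254]
 [218 219 246 254 254 253 129 111  99  85  63  57  62  68 227 254 255 254
  254 254 254]
 [217 220 246 254 254 253 121 106  96  89  60  61  61  61 224 254 254 254
  254 254 252]
 [214 220 244 254 254 254 138 109 105  90  63  61  68  79 249 254 254 252
  247 240 211]
 [201 218 229 254 254 254 245 120 120 114 106 107 102 191 254 254 254 231
  156  92  48]
 [187 219 220 251 254 254 254 242 154 117 106  91 198 254 254 254 253 209
  149  40  36]
 [151 212 220 226 254 254 254 254 254 252 252 253 255 255 255 254 227 217
   66  36  34]
 [113 206 217 209 223 254 25
[... 2273 characters left out ...]
 42  88 222 223 221]
 [142 142 145  93  20  26  38  40  40  39  46  43  43  87 215 222 223]
 [164 163 158 150 132 116 123 142 199 202 204 205 206 214 218 219 217]
 [221 221 221 220 223 222 220 218 221 225 226 226 221 218 220 220 224]]
top key_handle 0.65 364 ((384.5, 248.5), (17.0, 21.0), 90.0)
top hex_key 0.82 368 ((384.5, 249.0), (18.0, 21.0), 90.0)
top rest_hole 0.78 1082 ((379.6352233886719, 249.33273315429688), (36.68782424926758, 39.90919494628906), 72.6459732055664)
side key_handle 0.87 319 ((328.5, 152.0), (22.0, 15.0), 90.0)
side hex_key 0.53 313 ((328.0, 151.5), (14.908258438110352, 21.975875854492188), 6.34019136428833)
side rest_hole 0.78 1128 ((326.5, 169.0), (38.0, 37.0), 90.0)
```

View pics/d.png

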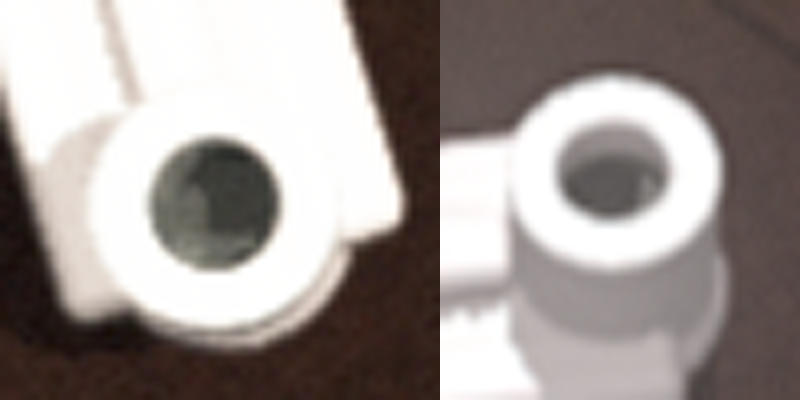

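The crop shows the bore at about (251.6,200.4) in the top picture and about (266,236) in the side picture. The handle's sides run nearly parallel to the world axes.

Run:
```python
from h import *
from scipy.optimize import least_squares
im={n:cv2.imread(f"pics/{n}0.png") for n in("top","side")}
g={n:cv2.cvtColor(im[n],cv2.COLOR_BGR2GRAY) for n in im}
# bore
obs={}
for n,(u,v),th in(("top",(252,201),180),("side",(266,236),200)):
    w=(255-np.clip(g[n][v-13:v+14,u-13:u+14].astype(float),0,255))
    m=(g[n][v-13:v+14,u-13:u+14]<th).astype(np.uint8); k,l,s,c=cv2.connectedComponentsWithStats(m)
    i=l[13,13]; obs[n]=c[i]+[u-13,v-13]; print(n,"bore",obs[n],s[i])
    print("  at z50:",ray(n,*obs[n],50)[:2])
print("dish",ray("top",234,143,60))
# handle silhouettes
hm={}
for n,q in(("top","key_handle"),("side","key_handle")):
    viewer.snapshot(n); r=viewer.trace(q,n); hm[n]=cv2.findNonZero(r[0]["mask"].astype(np.uint8)).reshape(-1,2)
    print(n,hm[n].min(0),hm[n].max(0),hm[n].mean(0))
def hull(n,x,y,a,z0=62,z1=107):
    c,s=np.cos(a),np.sin(a)
    P=[proj(n,(x+18*(c*i-s*j),y+18*(s*i+c*j),z)) for i in(-1,1) for j in(-1,1) for z in(z0,z1)]
    return np.array(P)
def box(n,p):
    P=hull(n,*p); return np.r_[P.min(0),P.max(0)]
for n in hm:
    o=np.r_[hm[n].min(0)-.5,hm[n].max(0)+.5]
    if n=="side": f=lambda p:(box(n,(p[0],p[1],0))-o)[[0,2,3]]
    else: f=lambda p:box(n,(p[0],p[1],0))-o
    r=least_squares(f,[468,-108],diff_step=1e-3); print(n,r.x,r.fun)
# rest top by yellow-wood bright pixels in top
b=im["top"].astype(int); m=((g["top"]>190)&(b[:,:,2]-b[:,:,0]>40)).astype(np.uint8); m[:220]=0;m[275:]=0;m[:,:350]=0;m[:,410:]=0
rr=cv2.minAreaRect(cv2.findNonZero(m)); print("rest top",rr,ray("top",*rr[0],62))
```

```text
top bore [251.46919431 200.02369668] [  5   4  16  17 211]
  at z50: [573.44343479 170.27402256]
side bore [265.87931034 236.08045977] [  5   7  17  13 174]
  at z50: [573.77068505 170.57080964]
dish [696.94916132 210.81355028  60.        ]
top [374 239] [395 257] [384.39410188 248.66487936]
side [321 141] [336 163] [328.20192308 151.44871795]
top [ 474.00404414 -112.92624882] [ 0.   0.5 -0.3 -0.5]
side [ 471.393 -109.269] [-0.5  0.7  1.4]
rest top ((381.6151123046875, 248.8780517578125), (35.230552673339844, 35.02257537841797), 73.0724868774414) [ 472.31267882 -112.14725848   62.        ]
```

Boss mouth is at about (573.6,170.4), with its +x at yaw 0.317. The rest and key are at about (472.4,-112.3). I'll move above the key with the fingers closing along world x.

Units first: shifts go in shares of 50 cm and turns go in shares of 2 rad. So 379 mm / 500 = 0.758, -246.5 mm / 500 = -0.493, -1.129 rad / 2 = -0.5645.

```bash
echo '{"moves":[[85,0.758,-0.493,0.16,0,0,-0.5645],[85,0.758,-0.493,0.16,0,0,-0.5645],[85,0.758,-0.493,0.16,0,0,-0.5645],[85,0.758,-0.493,0.16,0,0,-0.5645],[85,0.758,-0.493,0.16,0,0,-0.5645],[85,0.758,-0.493,0.16,0,0,-0.5645],[85,0.758,-0.493,0.16,0,0,-0.5645],[85,0.758,-0.493,0.16,0,0,-0.5645],[85,0.758,-0.493,0.16,0,0,-0.5645],[85,0.758,-0.493,0.16,0,0,-0.5645],[85,0.758,-0.493,0.16,0,0,-0.5645],[85,0.758,-0.493,0.16,0,0,-0.5645],[85,0.758,-0.493,0.16,0,0,-0.5645],[85,0.758,-0.493,0.16,0,0,-0.5645],[85,0.758,-0.493,0.16,0,0,-0.5645],[85,0.758,-0.493,0.16,0,0,-0.5645]]}' | python3 -m jog 100
python3 -c "
from h import *
o=sensors.get_obs();print(o['position'],o['ee_rot'],o['q'])"
```

```text
t: 2.83
position: [472.0, -113.4, 151.6]
ee_rot: [[0.002, 1.0, 0.0], [1.0, -0.002, -0.0], [-0.0, 0.0, -1.0]]
wrist_force: [1.0, -0.1, -0.7]
grip_width: 85.0
gripper_force: 0.0
[ 472.04676722 -113.43398578  151.58471987] [[ 1.87762865e-03  9.99998119e-01  4.86465831e-04]
 [ 9.99998218e-01 -1.87753247e-03 -1.98090298e-04]
 [-1.97176570e-04  4.86836904e-04 -9.99999862e-01]] [-3.11271071e-01  2.42671039e-01  1.79144810e+00 -4.42581303e-05
  1.10694976e+00 -3.09373699e-01]
```

In the tool's units: 85 mm / 500 = 0.17, 80 mm / 500 = 0.16.

```bash
echo '{"moves":[[85,0.002,0,0.06,0,0,0],[85,0.002,0,0.12,0,0,0],[85,0.002,0,0.16,0,0,0],[85,0.002,0,0.17,0,0,0],[85,0.002,0,0.17,0,0,0],[30,0.002,0,0.17,0,0,0],[30,0.002,0,0.17,0,0,0],[30,0.002,0,0.17,0,0,0],[30,0.002,0,0.17,0,0,0],[30,0.002,0,0.17,0,0,0],[30,0.002,0,0.17,0,0,0],[30,0.002,0,0.17,0,0,0]]}' | python3 -m jog 100
python3 - <<'E'
from h import *
cv2.imwrite("pics/s1.png",cv2.resize(viewer.snapshot("side")[100:220,270:390,::-1],(600,600),interpolation=cv2.INTER_CUBIC))
E
```

```text
t: 3.83
position: [473.0, -111.5, 67.6]
ee_rot: [[-0.0, 1.0, 0.002], [1.0, 0.0, -0.001], [-0.001, 0.002, -1.0]]
wrist_force: [-1.8, 0.3, 9.5]
grip_width: 35.3
gripper_force: 97.2
```

View pics/s1.png

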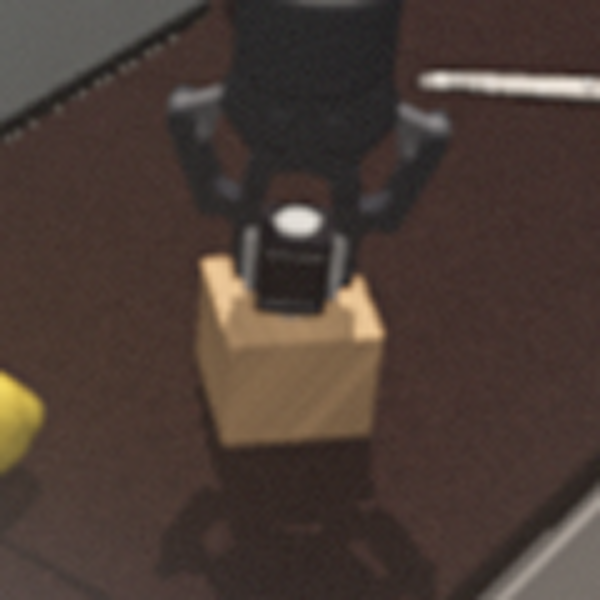

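The pads hold the handle squarely (width 35.3) and the key is still on the rest. I'll lift it and carry it above the boss.

In the tool's units: 282 mm / 500 = 0.564, 100.6 mm / 500 = 0.2012.

```bash
echo '{"moves":[[30,0,0,-0.04,0,0,0],[30,0,0,-0.1,0,0,0],[30,0,0,-0.17,0,0,0],[30,0,0,-0.17,0,0,0],[30,0.564,0.2012,-0.17,0,0,0],[30,0.564,0.2012,-0.17,0,0,0],[30,0.564,0.2012,-0.17,0,0,0],[30,0.564,0.2012,-0.17,0,0,0],[30,0.564,0.2012,-0.17,0,0,0],[30,0.564,0.2012,-0.17,0,0,0],[30,0.564,0.2012,-0.17,0,0,0],[30,0.564,0.2012,-0.17,0,0,0],[30,0.564,0.2012,-0.17,0,0,0],[30,0.564,0.2012,-0.17,0,0,0],[30,0.564,0.2012,-0.14,0,0,0],[30,0.564,0.2012,-0.12,0,0,0],[30,0.564,0.2012,-0.12,0,0,0]]}' | python3 -m jog 100
python3 - <<'E'
from h import *
o=sensors.get_obs();print(o['position'],o['q'],o['wrist_force'],o['wrist_torque'])
a=viewer.snapshot("side");cv2.imwrite("pics/s2.png",cv2.resize(a[170:290,210:330,::-1],(600,600),interpolation=cv2.INTER_CUBIC))
E
```

```text
t: 5.3
position: [571.8, 169.1, 124.1]
ee_rot: [[0.002, 1.0, -0.004], [1.0, -0.002, -0.001], [-0.001, -0.004, -1.0]]
wrist_force: [0.2, -0.3, -2.9]
grip_width: 35.1
gripper_force: 98.1
[571.84452407 169.14546613 124.05924996] [ 2.26220774e-01  5.07272549e-01  1.49197908e+00 -1.19887012e-04
  1.14609248e+00  2.27802022e-01] [ 0.15566327 -0.27940649 -2.90984011] [-0.03009504 -0.00138938  0.03015402]
```

View pics/s2.png

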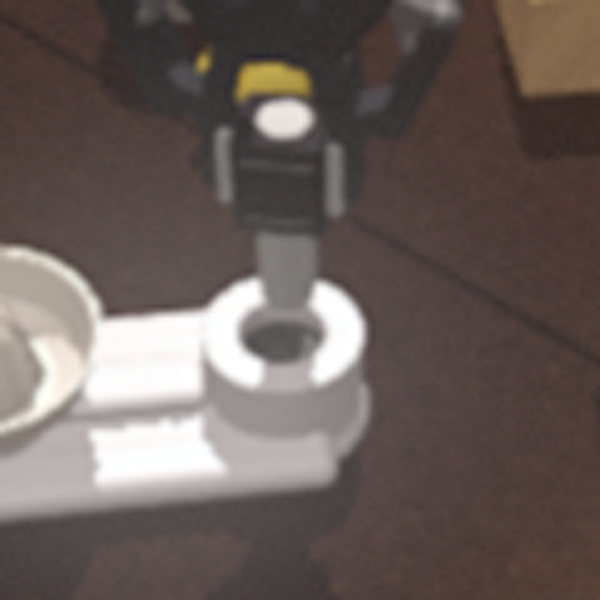

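The key hangs upright above the bore and slightly behind it, which is what the height would give. I'll lower it into the bore.

```bash
python3 - <<'E'
from h import *
print(proj("side",(571.8,169.1,68.5)),proj("side",(573.6,170.4,50)))
E
echo '{"moves":[[30,0,0,0,0,0,0],[30,0,0,0.02,0,0,0],[30,0,0,0.04,0,0,0],[30,0,0,0.052,0,0,0],[30,0,0,0.052,0,0,0],[30,0,0,0.052,0,0,0]]}' | python3 -m jog 100
```

```text
[266.8 229.4] [266. 236.]
t: 5.85
position: [572.8, 170.7, 99.7]
ee_rot: [[-0.0, 1.0, -0.001], [1.0, 0.0, -0.0], [-0.0, -0.001, -1.0]]
wrist_force: [-0.1, -0.1, -1.5]
grip_width: 35.0
gripper_force: 98.1
```

In the tool's units: 8 mm / 500 = 0.016, 7 mm / 500 = 0.014.

```bash
echo '{"moves":[[30,0,0,0.004,0,0,0],[30,0,0,0.008,0,0,0],[30,0,0,0.01,0,0,0],[30,0,0,0.012,0,0,0],[30,0,0,0.014,0,0,0],[30,0,0,0.016,0,0,0],[30,0,0,0.016,0,0,0],[30,0,0,0.016,0,0,0]]}' | python3 -m jog 100
```

```text
t: 6.52
position: [573.2, 170.8, 93.3]
ee_rot: [[-0.0, 1.0, 0.001], [1.0, 0.0, 0.0], [0.0, 0.001, -1.0]]
wrist_force: [-3.2, -0.0, 7.0]
grip_width: 35.1
gripper_force: 99.3
```

In the tool's units: 2 mm / 500 = 0.004, 1 mm / 500 = 0.002.

```bash
echo '{"moves":[[30,0,0,0.002,0,0,0],[30,0,0,0.004,0,0,0],[30,0,0,0.004,0,0,0],[30,0,0,0.004,0,0,0]]}' | python3 -m jog 100; echo '{"moves":[[30,0,-0.003,0,0,0,0],[30,0,-0.003,0,0,0,0],[30,0,-0.003,0,0,0,0]]}' | python3 -m jog
```

```text
t: 6.85
position: [573.5, 171.1, 92.8]
ee_rot: [[-0.0, 1.0, 0.002], [1.0, 0.0, 0.001], [0.001, 0.002, -1.0]]
wrist_force: [-8.5, -1.1, 21.4]
grip_width: 35.2
gripper_force: 100.6
t: 7.1
position: [572.9, 170.9, 93.0]
ee_rot: [[-0.0, 1.0, 0.005], [1.0, 0.0, 0.001], [0.001, 0.005, -1.0]]
wrist_force: [-2.6, -0.9, 18.2]
grip_width: 35.4
gripper_force: 100.1
```

In the tool's units: -2 mm / 500 = -0.004.

```bash
for k in 1; do echo '{"moves":[[30,0,-0.004,0,0,0,0],[30,0,-0.004,0,0,0,0],[30,0,-0.004,0,0,0,0]]}' | python3 -m jog; echo '{"moves":[[30,0,-0.004,0,0,0,0],[30,0,-0.004,0,0,0,0],[30,0,-0.004,0,0,0,0]]}' | python3 -m jog; done
```

```text
t: 7.35
position: [571.6, 171.0, 93.3]
ee_rot: [[0.0, 1.0, 0.007], [1.0, -0.0, 0.001], [0.001, 0.007, -1.0]]
wrist_force: [2.2, -0.7, 17.5]
grip_width: 35.2
gripper_force: 99.9
t: 7.6
position: [569.9, 171.0, 93.4]
ee_rot: [[0.0, 1.0, 0.008], [1.0, -0.0, 0.001], [0.001, 0.008, -1.0]]
wrist_force: [4.5, 0.6, 17.1]
grip_width: 35.4
gripper_force: 99.8
```

In the tool's units: 5 mm / 500 = 0.01, 1.5 mm / 500 = 0.003.

```bash
echo '{"moves":[[30,0.003,0.005,0,0,0,0],[30,0.006,0.01,0,0,0,0],[30,0.006,0.01,0,0,0,0],[30,0.006,0.01,0,0,0,0]]}' | python3 -m jog; echo '{"moves":[[30,0.004,0,0,0,0,0],[30,0.004,0,0,0,0,0],[30,0.004,0,0,0,0,0]]}' | python3 -m jog;echo '{"moves":[[30,-0.006,0.008,0,0,0,0],[30,-0.006,0.008,0,0,0,0],[30,-0.006,0.008,0,0,0,0]]}' | python3 -m jog
```

```text
t: 7.93
position: [573.7, 173.8, 93.1]
ee_rot: [[-0.0, 1.0, 0.004], [1.0, 0.0, 0.001], [0.001, 0.004, -1.0]]
wrist_force: [-4.5, -3.3, 20.9]
grip_width: 35.0
gripper_force: 96.2
t: 8.18
position: [573.9, 175.5, 93.2]
ee_rot: [[0.0, 1.0, 0.004], [1.0, -0.0, 0.0], [0.0, 0.004, -1.0]]
wrist_force: [-4.0, -4.3, 21.8]
grip_width: 35.0
gripper_force: 97.9
t: 8.43
position: [576.9, 172.5, 90.7]
ee_rot: [[0.0, 1.0, 0.001], [1.0, -0.0, -0.0], [-0.0, 0.001, -1.0]]
wrist_force: [1.9, -2.0, 1.9]
grip_width: 35.2
gripper_force: 99.6
```

At (576.9,172.5) the tip dropped 2.4 mm and the upward force went away, so this is the socket. I'll push on and let the cone centre itself.

In the tool's units: 2 mm / 500 = 0.004, 1 mm / 500 = 0.002.

```bash
echo '{"moves":[[30,0,0,0.002,0,0,0],[30,0,0,0.004,0,0,0],[30,0,0,0.004,0,0,0],[30,0,0,0.004,0,0,0]]}' | python3 -m jog; echo '{"moves":[[30,0,0.005,0,0,0,0],[30,0,0.005,0,0,0,0],[30,0,0.005,0,0,0,0]]}' | python3 -m jog
```

```text
t: 8.77
position: [577.1, 172.4, 89.3]
ee_rot: [[0.0, 1.0, 0.002], [1.0, -0.0, -0.0], [-0.0, 0.002, -1.0]]
wrist_force: [0.2, -4.3, 10.7]
grip_width: 34.7
gripper_force: 100.9
t: 9.02
position: [579.2, 172.5, 89.2]
ee_rot: [[0.0, 1.0, 0.001], [1.0, -0.0, -0.0], [-0.0, 0.001, -1.0]]
wrist_force: [-2.3, -3.7, 10.3]
grip_width: 35.2
gripper_force: 100.8
```

In the tool's units: 2 mm / 500 = 0.004.

```bash
echo '{"moves":[[30,0,0.004,0,0,0,0],[30,0,0.004,0,0,0,0],[30,0,0.004,0,0,0,0]]}' | python3 -m jog; echo '{"moves":[[30,-0.003,-0.004,0,0,0,0],[30,-0.003,-0.004,0,0,0,0],[30,-0.003,-0.004,0,0,0,0]]}' | python3 -m jog;echo '{"moves":[[30,-0.004,0,0,0,0,0],[30,-0.004,0,0,0,0,0],[30,-0.004,0,0,0,0,0]]}' | python3 -m jog
```

```text
t: 9.27
position: [580.0, 172.5, 89.1]
ee_rot: [[-0.0, 1.0, -0.003], [1.0, 0.0, -0.001], [-0.001, -0.003, -1.0]]
wrist_force: [-12.1, -4.7, 17.8]
grip_width: 35.3
gripper_force: 101.6
t: 9.52
position: [578.7, 171.2, 88.2]
ee_rot: [[-0.0, 1.0, -0.0], [1.0, 0.0, -0.0], [-0.0, -0.0, -1.0]]
wrist_force: [-0.4, -1.9, -1.2]
grip_width: 34.7
gripper_force: 99.3
t: 9.77
position: [578.7, 169.6, 87.9]
ee_rot: [[-0.0, 1.0, -0.001], [1.0, 0.0, 0.001], [0.001, -0.001, -1.0]]
wrist_force: [-1.2, 4.2, -1.7]
grip_width: 35.0
gripper_force: 99.4
```

In the tool's units: 3 mm / 500 = 0.006, 2 mm / 500 = 0.004.

```bash
echo '{"moves":[[30,0.002,-0.0006,0.002,0,0,0],[30,0.002,-0.0006,0.004,0,0,0],[30,0.002,-0.0006,0.006,0,0,0],[30,0.002,-0.0006,0.006,0,0,0],[30,0.002,-0.0006,0.006,0,0,0]]}' | python3 -m jog
```

```text
t: 10.18
position: [578.6, 170.1, 85.1]
ee_rot: [[0.0, 1.0, -0.0], [1.0, -0.0, -0.0], [-0.0, -0.0, -1.0]]
wrist_force: [-1.2, 1.1, -2.5]
grip_width: 34.9
gripper_force: 99.5
```

The key is 8 mm deep with no resistance, so the hexagon happens to be aligned. I'll go deeper.

In the tool's units: 4.5 mm / 500 = 0.009, 4 mm / 500 = 0.008.

```bash
echo '{"moves":[[30,0.0006,0,0.002,0,0,0],[30,0.0006,0,0.004,0,0,0],[30,0.0006,0,0.006,0,0,0],[30,0.0006,0,0.008,0,0,0],[30,0.0006,0,0.009,0,0,0],[30,0.0006,0,0.009,0,0,0],[30,0.0006,0,0.009,0,0,0]]}' | python3 -m jog
python3 -c "
from h import *
o=sensors.get_obs();print(o['position'],o['q'],o['wrist_force'],o['wrist_torque'])"
```

```text
t: 10.77
position: [578.7, 170.4, 80.7]
ee_rot: [[0.0, 1.0, -0.0], [1.0, -0.0, -0.0], [-0.0, -0.0, -1.0]]
wrist_force: [-0.8, -0.3, -2.2]
grip_width: 34.9
gripper_force: 99.5
[578.65252084 170.43103928  80.71415739] [ 2.25747248e-01  5.73393096e-01  1.50171226e+00 -7.37511349e-05
  1.06661255e+00  2.25803112e-01] [-0.76220291 -0.32958383 -2.1817474 ] [ 0.0183778   0.17235727 -0.02689468]
```

In the tool's units: 0.8 rad / 2 = 0.4.

```bash
echo '{"moves":[[30,0,0,0,0,0,0.4],[30,0,0,0,0,0,0.4],[30,0,0,0,0,0,0.4],[30,0,0,0,0,0,0.4],[30,0,0,0,0,0,0.4],[30,0,0,0,0,0,0.4],[30,0,0,0,0,0,0.4],[30,0,0,0,0,0,0.4]]}' | python3 -m jog
python3 -c "
from h import *
o=sensors.get_obs();print(o['position'],o['q'],o['wrist_force'],o['wrist_torque'])"
```

```text
t: 11.43
position: [579.8, 169.7, 81.0]
ee_rot: [[0.72, 0.694, 0.003], [0.694, -0.72, -0.001], [0.002, 0.003, -1.0]]
wrist_force: [6.7, -4.4, -4.5]
grip_width: 35.1
gripper_force: 99.7
[579.84664241 169.74955135  81.04417615] [ 0.22479532  0.57348334  1.50068269 -0.00174291  1.06465902  1.02953391] [ 6.66364557 -4.43949965 -4.52984605] [-0.94990733 -1.57965366  0.05246073]
```

In the tool's units: 1.2 mm / 500 = 0.0024, 0.3 mm / 500 = 0.0006, 0.77 rad / 2 = 0.385.

```bash
echo '{"moves":[[30,0.0006,0.0024,0,0,0,0.385],[30,0.0006,0.0024,0,0,0,0.385],[30,0.0006,0.0024,0,0,0,0.385],[30,0.0006,0.0024,0,0,0,0.385],[30,0.0006,0.0024,0,0,0,0.385],[30,0.0006,0.0024,0,0,0,0.385],[30,0.0006,0.0024,0,0,0,0.385],[30,0.0006,0.0024,0,0,0,0.385]]}' | python3 -m jog
python3 -c "
from h import *
o=sensors.get_obs();print(o['position'],o['q'],o['wrist_force'],o['wrist_torque'])"
```

```text
t: 12.1
position: [580.6, 168.1, 81.0]
ee_rot: [[1.0, -0.001, 0.002], [-0.001, -1.0, -0.003], [0.002, 0.003, -1.0]]
wrist_force: [4.8, -10.9, -3.3]
grip_width: 34.8
gripper_force: 100.4
[580.6154568  168.10245495  81.0347892 ] [ 0.22241091  0.57478938  1.49859381 -0.00331828  1.06692902  1.79628538] [  4.82067107 -10.94930843  -3.29819632] [-2.42988832 -1.0097114   0.03182425]
```

The position shift over the quarter turn puts the key axis 2.1 mm off the TCP along tool -x, with the socket at about (578.5,168.3). I'll regrasp centred on it.

In the tool's units: 2 mm / 500 = 0.004, 1.5 mm / 500 = 0.003, -1.571 rad / 2 = -0.7855.

```bash
echo '{"moves":[[70,0,0,0,0,0,0],[70,0,0,0,0,0,0],[70,0,0,0,0,0,0],[70,-0.0024,0.003,0.004,0,0,-0.7855],[70,-0.0024,0.003,0.004,0,0,-0.7855],[70,-0.0024,0.003,0.004,0,0,-0.7855],[70,-0.0024,0.003,0.004,0,0,-0.7855],[70,-0.0024,0.003,0.004,0,0,-0.7855],[70,-0.0024,0.003,0.004,0,0,-0.7855],[70,-0.0024,0.003,0.004,0,0,-0.7855],[70,-0.0024,0.003,0.004,0,0,-0.7855],[70,-0.0024,0.003,0.004,0,0,-0.7855],[70,-0.0024,0.003,0.004,0,0,-0.7855],[70,-0.0024,0.003,0.004,0,0,-0.7855],[70,-0.0024,0.003,0.004,0,0,-0.7855],[70,-0.0024,0.003,0.004,0,0,-0.7855],[70,-0.0024,0.003,0.004,0,0,-0.7855]]}' | python3 -m jog
python3 - <<'E'
from h import *
a=viewer.snapshot("side");cv2.imwrite("pics/s3.png",cv2.resize(a[170:290,210:330,::-1],(600,600),interpolation=cv2.INTER_CUBIC))
E
```

```text
t: 13.52
position: [578.5, 168.6, 78.9]
ee_rot: [[-0.005, 1.0, 0.0], [1.0, 0.005, 0.0], [0.0, 0.0, -1.0]]
wrist_force: [0.8, -0.3, -0.8]
grip_width: 70.1
gripper_force: 0.0
```

View pics/s3.png

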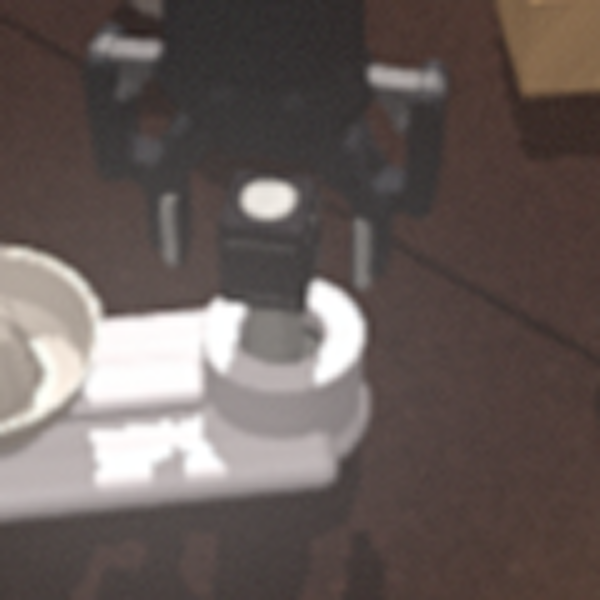

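The key stands in the socket, leaning slightly, between the open fingers. I'll close and make the second quarter turn.

In the tool's units: 1.571 rad / 2 = 0.7855.

```bash
echo '{"moves":[[30,0,0,0,0,0,0],[30,0,0,0,0,0,0],[30,0,0,0,0,0,0],[30,0,0,0,0,0,0],[30,0,0,0,0,0,0],[30,0,0,0,0,0,0]]}' | python3 -m jog 100; echo '{"moves":[[30,0,0,0,0,0,0.7855],[30,0,0,0,0,0,0.7855],[30,0,0,0,0,0,0.7855],[30,0,0,0,0,0,0.7855],[30,0,0,0,0,0,0.7855],[30,0,0,0,0,0,0.7855],[30,0,0,0,0,0,0.7855],[30,0,0,0,0,0,0.7855],[30,0,0,0,0,0,0.7855],[30,0,0,0,0,0,0.7855],[30,0,0,0,0,0,0.7855],[30,0,0,0,0,0,0.7855],[30,0,0,0,0,0,0.7855],[30,0,0,0,0,0,0.7855],[30,0,0,0,0,0,0.7855]]}' | python3 -m jog
```

```text
t: 14.07
position: [578.5, 168.4, 78.7]
ee_rot: [[-0.001, 1.0, -0.0], [1.0, 0.001, 0.0], [0.0, -0.0, -1.0]]
wrist_force: [0.0, 0.2, -0.7]
grip_width: 34.6
gripper_force: 99.7
t: 15.32
position: [578.8, 167.7, 78.7]
ee_rot: [[1.0, 0.002, 0.0], [0.002, -1.0, -0.001], [0.0, 0.001, -1.0]]
wrist_force: [2.4, -4.1, -1.5]
grip_width: 35.1
gripper_force: 99.8
```

```bash
python3 -c "
from h import *
o=sensors.get_obs();print(o['position'],o['q'],o['wrist_force'],o['wrist_torque'])"
```

```text
[578.76045168 167.7397568   78.72764386] [ 2.21719438e-01  5.74634694e-01  1.50504905e+00 -1.12289448e-03
  1.06172076e+00  1.79068671e+00] [ 2.35623823 -4.05975448 -1.51140373] [-1.07369682 -0.48152852 -0.05031341]
```

In the tool's units: 0.3 mm / 500 = 0.0006, -0.2 mm / 500 = -0.0004, -1.571 rad / 2 = -0.7855.

```bash
echo '{"moves":[[70,0,0,0,0,0,0],[70,0,0,0,0,0,0],[70,0,0,0,0,0,0],[70,-0.0004,0.0006,0,0,0,-0.7855],[70,-0.0004,0.0006,0,0,0,-0.7855],[70,-0.0004,0.0006,0,0,0,-0.7855],[70,-0.0004,0.0006,0,0,0,-0.7855],[70,-0.0004,0.0006,0,0,0,-0.7855],[70,-0.0004,0.0006,0,0,0,-0.7855],[70,-0.0004,0.0006,0,0,0,-0.7855],[70,-0.0004,0.0006,0,0,0,-0.7855],[70,-0.0004,0.0006,0,0,0,-0.7855],[70,-0.0004,0.0006,0,0,0,-0.7855],[70,-0.0004,0.0006,0,0,0,-0.7855],[70,-0.0004,0.0006,0,0,0,-0.7855],[70,-0.0004,0.0006,0,0,0,-0.7855],[70,-0.0004,0.0006,0,0,0,-0.7855]]}' | python3 -m jog; echo '{"moves":[[30,0,0,0,0,0,0],[30,0,0,0,0,0,0],[30,0,0,0,0,0,0],[30,0,0,0,0,0,0],[30,0,0,0,0,0,0],[30,0,0,0,0,0,0],[30,0,0,0,0,0,0.125],[30,0,0,0,0,0,0.125],[30,0,0,0,0,0,0.125],[30,0,0,0,0,0,0.125]]}' | python3 -m jog 100
python3 -c "
from h import *
o=sensors.get_obs();print(o['position'],o['q'],o['wrist_force'],o['wrist_torque'])"
```

```text
t: 16.73
position: [578.3, 168.2, 78.9]
ee_rot: [[-0.005, 1.0, 0.0], [1.0, 0.005, 0.0], [0.0, 0.0, -1.0]]
wrist_force: [1.0, 0.7, -0.2]
grip_width: 70.0
gripper_force: 0.0
t: 17.57
position: [578.3, 168.1, 78.7]
ee_rot: [[0.243, 0.97, -0.0], [0.97, -0.243, 0.0], [0.0, -0.0, -1.0]]
wrist_force: [0.8, 0.7, -1.9]
grip_width: 35.2
gripper_force: 99.1
[578.31316095 168.07952227  78.72166385] [2.22013408e-01 5.74044095e-01 1.50602250e+00 6.11527151e-05
 1.06151464e+00 4.67300106e-01] [ 0.77708711  0.69932796 -1.85667924] [ 0.06046003 -0.10547856 -0.07875863]
```

In the tool's units: 0.25 rad / 2 = 0.125.

```bash
echo '{"moves":[[30,0,0,0,0,0,0.06],[30,0,0,0,0,0,0.125],[30,0,0,0,0,0,0.125],[30,0,0,0,0,0,0.125]]}' | python3 -m jog
python3 -c "
from h import *
o=sensors.get_obs();print(o['q'][5],o['wrist_force'],o['wrist_torque'])"
```

```text
t: 17.9
position: [578.4, 168.0, 78.7]
ee_rot: [[0.473, 0.881, 0.0], [0.881, -0.473, -0.0], [0.0, 0.0, -1.0]]
wrist_force: [2.1, -0.0, -2.3]
grip_width: 35.1
gripper_force: 99.2
0.714788256894715 [ 2.09149462 -0.00760897 -2.34646039] [ 0.05220682 -0.25743296  0.05563245]
```

In the tool's units: 0.25 rad / 2 = 0.125.

```bash
echo '{"moves":[[30,0,0,0,0,0,0.06],[30,0,0,0,0,0,0.125],[30,0,0,0,0,0,0.125],[30,0,0,0,0,0,0.125]]}' | python3 -m jog |sed -n 3,4p
python3 -c "
from h import *
o=sensors.get_obs();print(o['q'][5],o['wrist_force'],o['wrist_torque'])"
echo '{"moves":[[30,0,0,0,0,0,0.06],[30,0,0,0,0,0,0.1],[30,0,0,0,0,0,0.1],[30,0,0,0,0,0,0.1]]}' | python3 -m jog
python3 -c "
from h import *
o=sensors.get_obs();print(o['q'][5],o['wrist_force'],o['wrist_torque'])"
```

```text
ee_rot: [[0.676, 0.737, 0.0], [0.737, -0.676, -0.0], [0.0, 0.0, -1.0]]
wrist_force: [1.6, -0.4, -2.2]
0.9636020100968373 [ 1.58647974 -0.37883043 -2.16274037] [-0.0966923  -0.41342665 -0.03695105]
t: 18.57
position: [578.4, 167.9, 78.8]
ee_rot: [[0.809, 0.588, 0.0], [0.588, -0.809, -0.0], [0.0, 0.0, -1.0]]
wrist_force: [2.6, -1.9, -2.3]
grip_width: 35.3
gripper_force: 99.2
1.1639559620866744 [ 2.57534673 -1.85490038 -2.2942264 ] [-0.30044125 -0.55683671 -0.08089364]
```

In the tool's units: 0.2 rad / 2 = 0.1.

```bash
echo '{"moves":[[30,0,0,0,0,0,0.05],[30,0,0,0,0,0,0.1],[30,0,0,0,0,0,0.1],[30,0,0,0,0,0,0.1]]}' | python3 -m jog |sed -n 3,5p
python3 -c "
from h import *
o=sensors.get_obs();print(o['q'][5],o['wrist_force'],o['wrist_torque'])"
echo '{"moves":[[30,0,0,0,0,0,0.05],[30,0,0,0,0,0,0.075],[30,0,0,0,0,0,0.075],[30,0,0,0,0,0,0.075]]}' | python3 -m jog
python3 -c "
from h import *
o=sensors.get_obs();print(o['q'][5],o['wrist_force'],o['wrist_torque'],o['effort'][5])"
```

```text
ee_rot: [[0.91, 0.415, 0.0], [0.415, -0.91, -0.0], [0.0, 0.0, -1.0]]
wrist_force: [2.7, -1.4, -2.3]
grip_width: 35.2
1.3643541483069461 [ 2.71688283 -1.42538537 -2.28573818] [-0.47105545 -0.57452095 -0.07110256]
t: 19.23
position: [578.4, 167.9, 78.8]
ee_rot: [[0.962, 0.274, 0.0], [0.274, -0.962, -0.0], [0.0, 0.0, -1.0]]
wrist_force: [3.4, -3.2, -2.9]
grip_width: 35.0
gripper_force: 99.4
1.515426136175023 [ 3.44601695 -3.20901514 -2.89326272] [-0.74325183 -0.7037522  -0.09853781] 0.24233976379036903
```

Units first: shifts go in shares of 50 cm and turns go in shares of 2 rad. So 0.15 rad / 2 = 0.075.

```bash
echo '{"moves":[[30,0,0,0,0,0,0.04],[30,0,0,0,0,0,0.075],[30,0,0,0,0,0,0.075],[30,0,0,0,0,0,0.075]]}' | python3 -m jog |sed -n 3,5p
python3 -c "
from h import *
o=sensors.get_obs();print(o['q'][5],o['wrist_force'],o['wrist_torque'],o['effort'][5])"
echo '{"moves":[[30,0,0,0,0,0,0.04],[30,0,0,0,0,0,0.075],[30,0,0,0,0,0,0.075],[30,0,0,0,0,0,0.075]]}' | python3 -m jog
python3 -c "
from h import *
o=sensors.get_obs();print(o['q'][5],o['wrist_force'],o['wrist_torque'],o['effort'][5])
a=viewer.snapshot('side');cv2.imwrite('pics/s4.png',cv2.resize(a[170:290,210:330,::-1],(600,600),interpolation=cv2.INTER_CUBIC))"
```

```text
ee_rot: [[0.992, 0.126, 0.0], [0.126, -0.992, -0.0], [0.0, 0.0, -1.0]]
wrist_force: [3.6, -3.6, -1.2]
grip_width: 34.8
1.6659044900964695 [ 3.5620106  -3.56595916 -1.1863054 ] [-0.91153929 -0.58247143 -0.06791451] 0.383960846811533
t: 19.9
position: [578.2, 168.2, 78.7]
ee_rot: [[1.0, -0.023, -0.0], [-0.023, -1.0, 0.0], [-0.0, -0.0, -1.0]]
wrist_force: [1.5, -1.6, -1.4]
grip_width: 34.9
gripper_force: 99.6
1.815843841605872 [ 1.46222387 -1.57766796 -1.41139784] [-0.28573737 -0.269697    0.02142225] 0.4877984896302223
```

View pics/s4.png

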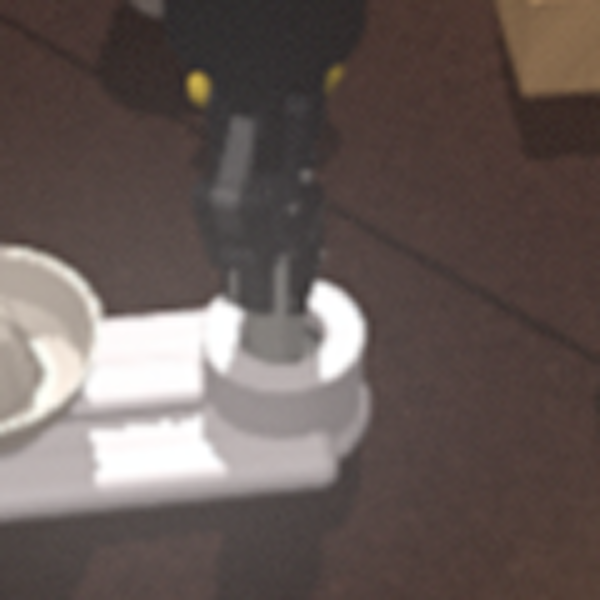

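In the tool's units: 0.15 rad / 2 = 0.075.

```bash
echo '{"moves":[[30,0,0,0,0,0,0.04],[30,0,0,0,0,0,0.075],[30,0,0,0,0,0,0.075],[30,0,0,0,0,0,0.075]]}' | python3 -m jog |sed -n 3,5p
python3 -c "
from h import *
o=sensors.get_obs();print(o['q'][5],o['wrist_force'],o['wrist_torque'],o['effort'][5])"
```

```text
ee_rot: [[0.985, -0.173, -0.0], [-0.173, -0.985, 0.0], [-0.0, -0.0, -1.0]]
wrist_force: [0.9, -1.1, -2.8]
grip_width: 35.2
1.9665295099690967 [ 0.88907    -1.06053716 -2.75538335] [-0.45902654 -0.3832833   0.0034247 ] 0.5154360830783844
```

In the tool's units: 0.2 rad / 2 = 0.1.

```bash
for i in 1 2; do echo '{"moves":[[30,0,0,0,0,0,0.05],[30,0,0,0,0,0,0.1]]}' | python3 -m jog |sed -n 3,5p
python3 -c "
from h import *
o=sensors.get_obs();print(o['position'],o['q'][5],o['qvel'][5],o['wrist_force'],o['wrist_torque'],o['effort'])"; done
```

```text
ee_rot: [[0.93, -0.369, 0.0], [-0.369, -0.93, -0.001], [0.0, 0.001, -1.0]]
wrist_force: [2.1, -4.2, -1.5]
grip_width: 34.8
[578.35881717 167.74509276  78.73453736] 2.1703687921853607 1.2055552949409825 [ 2.07552006 -4.21755639 -1.53066616] [-0.96818531 -0.46435004  0.73376591] [  2.15894289 -65.92714548 -31.83341146   1.52064331   0.27300809
  -2.26982385]
ee_rot: [[0.838, -0.546, 0.0], [-0.546, -0.838, -0.001], [0.001, 0.001, -1.0]]
wrist_force: [2.0, -4.7, -2.5]
grip_width: 35.1
[578.36321867 167.75540242  78.7839476 ] 2.3705651568001893 1.1944433868126425 [ 1.96004287 -4.67827638 -2.48122847] [-0.99955697 -0.37227625  0.79527493] [  2.11219959 -65.90673923 -31.86468244   1.70410596   0.24068965
  -1.5884015 ]
```

```bash
echo '{"moves":[[70,0,0,0,0,0,0],[70,0,0,0,0,0,0],[70,0,0,0,0,0,0]]}' | python3 -m jog|sed -n 3,7p;echo '{"moves":[[70,0,0,0,0,0,0],[70,0,0,0,0,0,0],[70,0,0,0,0,0,0]]}' | python3 -m jog|sed -n 3,7p
python3 - <<'E'
from h import *
o=sensors.get_obs();print(o['wrist_torque'],o['q'][5])
a=viewer.snapshot('side');b=cv2.resize(a[180:260,230:310,::-1],(400,400),interpolation=cv2.INTER_CUBIC)
a=viewer.snapshot('top');c=cv2.resize(a[160:240,210:290,::-1],(400,400),interpolation=cv2.INTER_CUBIC)
cv2.imwrite('pics/s5.png',np.hstack([b,c]))
for z in(72,76,80):
    for dx,dy in((18,18),(-18,18)): print(z,proj("side",(578.4+dx,168+dy,z)))
for n in("side","top"):
    for r in viewer.trace("key_handle",n)[:1]:
        m=r["mask"].astype(np.uint8);print(n,r["p"],cv2.minAreaRect(cv2.findNonZero(m)))
E
```

```text
ee_rot: [[0.84, -0.542, 0.0], [-0.542, -0.84, 0.001], [-0.0, -0.0, -1.0]]
wrist_force: [0.2, 0.2, 0.7]
grip_width: 69.5
gripper_force: 0.0
ee_rot: [[0.838, -0.545, 0.0], [-0.545, -0.838, 0.0], [-0.0, -0.0, -1.0]]
wrist_force: [0.6, 0.4, -0.5]
grip_width: 70.1
gripper_force: 0.0
[-0.01124049  0.08538267  0.06515229] 2.3696349077344157
72 [253.3 232.4]
72 [270.6 234.7]
76 [253.2 231. ]
76 [270.6 233.3]
80 [253.1 229.6]
80 [270.6 231.9]
side 0.69 ((265.0, 222.5), (39.0, 20.0), 90.0)
```

View pics/s5.png

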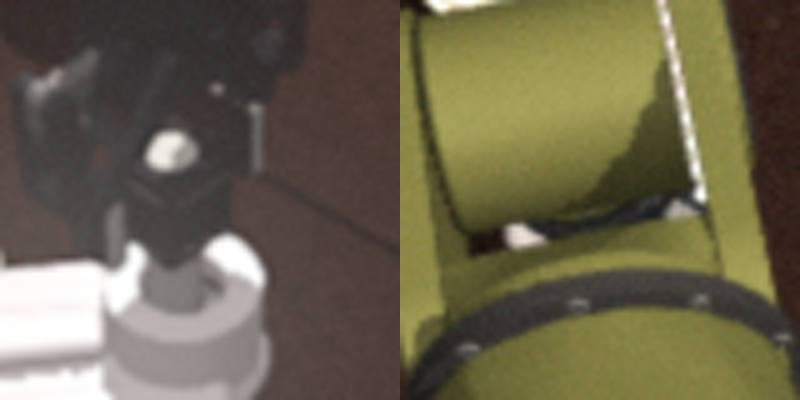

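The fingers open fully within 3 rows, so nothing drags the key back, and the key stands turned with the tool. I'll measure the wrist torque while swinging back empty, to compare it with the 0.75 N m I felt while turning.

In the tool's units: -0.3 rad / 2 = -0.15.

```bash
echo '{"moves":[[70,0,0,0,0,0,-0.05],[70,0,0,0,0,0,-0.1],[70,0,0,0,0,0,-0.15]]}' | python3 -m jog|sed -n 3,7p
python3 -c "
from h import *
o=sensors.get_obs();print(o['qvel'][5],o['wrist_torque'],o['effort'][5])"
echo '{"moves":[[70,0,0,0,0,0,-0.6355],[70,0,0,0,0,0,-0.6355],[70,0,0,0,0,0,-0.6355],[70,0,0,0,0,0,-0.6355],[70,0,0,0,0,0,-0.6355],[70,0,0,0,0,0,-0.6355],[70,0,0,0,0,0,-0.6355],[70,0,0,0,0,0,-0.6355],[70,0,0,0,0,0,-0.6355],[70,0,0,0,0,0,-0.6355],[70,0,0,0,0,0,-0.6355],[70,0,0,0,0,0,-0.6355],[30,0,0,0,0,0,-0.6355],[30,0,0,0,0,0,-0.6355],[30,0,0,0,0,0,-0.6355],[30,0,0,0,0,0,-0.6355],[30,0,0,0,0,0,-0.6355],[30,0,0,0,0,0,-0.6355]]}' | python3 -m jog 100
python3 -c "
from h import *
o=sensors.get_obs();print(o['q'][5],o['wrist_torque'],o['effort'][5])"
```

```text
ee_rot: [[0.963, -0.27, -0.0], [-0.27, -0.963, 0.0], [-0.0, 0.0, -1.0]]
wrist_force: [-0.5, 0.6, -0.1]
grip_width: 70.0
gripper_force: 0.0
-1.1940038531455277 [-0.00889381 -0.0429134   0.06229198] 2.563527300953865
t: 23.07
position: [578.3, 168.2, 79.1]
ee_rot: [[0.547, 0.837, 0.0], [0.837, -0.547, 0.0], [0.0, -0.0, -1.0]]
wrist_force: [-2.4, 0.5, 6.4]
grip_width: 34.9
gripper_force: 99.5
0.8006304774097622 [ 0.10174305  0.58422907 -0.08463255] -0.02579436230007559
```

In the tool's units: 0.2 rad / 2 = 0.1.

```bash
for i in 1 2 3 4; do echo '{"moves":[[30,0,0,0,0,0,0.05],[30,0,0,0,0,0,0.1]]}' | python3 -m jog |sed -n 5,6p
python3 -c "
from h import *
o=sensors.get_obs();print(o['q'][5],o['qvel'][5],o['wrist_force'],o['wrist_torque'],o['effort'][5])"; done
```

```text
grip_width: 34.9
gripper_force: 99.3
1.0043713509894592 1.2129411031482051 [-0.8280722   0.99171952  2.27984163] [0.08579135 0.26470198 0.19540004] -2.7917544543743134
grip_width: 35.1
gripper_force: 99.2
1.2053987836813111 1.193658676744076 [-0.18042524 -0.08258533 -1.137364  ] [-0.0221986   0.02985775  0.00653923] -2.532215416431427
grip_width: 34.9
gripper_force: 99.2
1.4054333726554396 1.1911522333668547 [-0.99498165  0.05639096 -1.03333574] [-0.02162656  0.01849144 -0.01829611] -2.514667958021164
grip_width: 34.8
gripper_force: 98.9
1.6050265550002394 1.1851121843909773 [ 3.03429214  0.69624526 -1.95229184] [ 0.09060936 -0.39860916  0.76638926] -1.7488829791545868
```

In the tool's units: 0.1 rad / 2 = 0.05.

```bash
for i in 1 2 3 4; do echo '{"moves":[[30,0,0,0,0,0,0.025],[30,0,0,0,0,0,0.05]]}' | python3 -m jog >/dev/null
python3 -c "
from h import *
o=sensors.get_obs();print(o['position'],o['q'][5].round(3),o['qvel'][5].round(2),o['wrist_force'].round(1),o['wrist_torque'].round(2),o['effort'][5].round(2),o['grip_width'].round(1))"; done
```

```text
Traceback (most recent call last):
AttributeError: 'float' object has no attribute 'round'
Traceback (most recent call last):
AttributeError: 'float' object has no attribute 'round'
Traceback (most recent call last):
AttributeError: 'float' object has no attribute 'round'
Traceback (most recent call last):
AttributeError: 'float' object has no attribute 'round'
```

```bash
cat > st.py <<'E'
from h import *
o=sensors.get_obs();R=lambda k,n:np.round(o[k],n)
print(round(o['t'],2),R('position',1),R('q',3)[5],R('qvel',2)[5],R('wrist_force',1),R('wrist_torque',2),R('effort',2)[5],R('grip_width',1))
E
python3 st.py
for i in 1 2 3; do echo '{"moves":[[30,0,0,0,0,0,0.025],[30,0,0,0,0,0,0.05]]}' | python3 -m jog >/dev/null; python3 st.py; done
```

```text
24.4 [578.5 167.9  78.5] 2.002 0.6 [ 2.1 -0.9 -2.6] [-0.09 -0.37  0.18] -0.97 35.2
24.57 [578.5 167.9  78.5] 2.103 0.6 [ 2.1 -1.  -2. ] [-0.12 -0.39  0.19] -1.11 34.8
24.73 [578.5 167.8  78.5] 2.203 0.6 [ 0.5 -0.8 -1. ] [-0.23 -0.34 -0.03] -1.26 35.1
24.9 [578.3 167.9  78.4] 2.303 0.6 [-0.2 -0.6 -1. ] [-0.    0.07  0.05] -1.26 34.9
```

Torque now comes in bands about 60° apart with free play between, which suggests the bolt is at its stop and the key is slipping past. I'll regrasp and test with slow steps and holds.

In the tool's units: -1.571 rad / 2 = -0.7855.

```bash
echo '{"moves":[[70,0,0,0,0,0,0],[70,0,0,0,0,0,0],[70,0,0,0,0,0,0],[70,0,0,0,0,0,-0.7855],[70,0,0,0,0,0,-0.7855],[70,0,0,0,0,0,-0.7855],[70,0,0,0,0,0,-0.7855],[70,0,0,0,0,0,-0.7855],[70,0,0,0,0,0,-0.7855],[70,0,0,0,0,0,-0.7855],[70,0,0,0,0,0,-0.7855],[70,0,0,0,0,0,-0.7855],[70,0,0,0,0,0,-0.7855],[70,0,0,0,0,0,-0.7855],[70,0,0,0,0,0,-0.7855],[70,0,0,0,0,0,-0.7855],[70,0,0,0,0,0,-0.7855]]}' | python3 -m jog >/dev/null; python3 st.py;  echo '{"moves":[[30,0,0,0,0,0,0],[30,0,0,0,0,0,0],[30,0,0,0,0,0,0],[30,0,0,0,0,0,0],[30,0,0,0,0,0,0]]}' | python3 -m jog 100 >/dev/null; python3 st.py
for i in 1 2 3 4 5 6 7 8; do echo '{"moves":[[30,0,0,0,0,0,0.03],[30,0,0,0,0,0,0.06]]}' | python3 -m jog >/dev/null; python3 st.py; echo '{"moves":[[30,0,0,0,0,0,0],[30,0,0,0,0,0,0]]}' | python3 -m jog >/dev/null; python3 st.py; done
```

```text
26.32 [578.3 168.1  78.8] 0.725 0.15 [ 0.5  0.2 -0.3] [0.07 0.04 0.03] -1.95 69.9
26.73 [578.5 168.1  79.1] 0.73 -0.0 [-0.1  0.3  3.1] [ 0.05  0.09 -0.02] 0.01 34.7
26.9 [578.5 168.1  79. ] 0.852 0.73 [-0.3  1.1  2.7] [ 0.03 -0.03  0.01] -1.79 35.0
27.07 [578.5 168.1  79.1] 0.847 -0.02 [-0.1  0.5  4.4] [ 0.01 -0.1  -0.  ] 0.46 35.0
27.23 [578.6 168.   79.1] 0.969 0.73 [ 1.3 -1.8  2.9] [-0.42 -0.35  0.11] -1.74 34.9
27.4 [578.6 168.   79. ] 0.966 -0.01 [ 1.5 -1.1  3.8] [-0.33 -0.33 -0.03] 0.41 34.9
27.57 [578.6 167.9  79. ] 1.088 0.72 [ 1.6 -1.7  5.4] [-0.41 -0.35  0.93] -0.9 34.8
27.73 [578.6 167.9  79. ] 1.085 -0.0 [ 2.9 -1.7  4.9] [-0.62 -0.5   0.16] 0.6 34.9
27.9 [578.6 167.9  79. ] 1.207 0.74 [ 3.1 -3.1  5.7] [-0.72 -0.49  1.36] -0.54 34.9
28.07 [578.7 167.9  79.1] 1.206 -0.01 [ 2.4 -2.6  5. ] [-0.71 -0.52 -0.1 ] 0.18 35.1
28.23 [578.7 167.8  79. ] 1.327 0.73 [ 3.1 -3.8  4.7] [-0.75 -0.58  0.85] -1.24 34.7
28.4 [578.7 167.8  79.1] 1.326 -0.01 [ 2.8 -2.9  5.6] [-0.74 -0.6  -0.17] 0.17 35.3
28.57 [578.6 167.8  79. ] 1.447 0.73 [ 2.3 -4.7  5.6] [-0.9  -0.51 -0.1 ] -1.83 34.9
28.73 [578.6 167.7  79. ] 1.446 -0.01 [ 1.7 -3.5  5.4] [-0.9  -0.54 -0.07] 0.19 35.1
28.9 [578.6 167.7  79.1] 1.568 0.73 [ 2.  -3.7  6.1] [-0.89 -0.45  0.19] -1.56 35.7
29.07 [578.6 167.7  79. ] 1.566 -0.01 [ 2.2 -3.3  5.5] [-0.87 -0.45 -0.11] 0.19 35.2
29.23 [578.6 167.7  79. ] 1.688 0.73 [ 1.3 -4.1  6.2] [-0.78 -0.28 -0.03] -1.77 35.3
29.4 [578.5 167.7  79. ] 1.686 -0.01 [ 2.2 -3.5  4.8] [-0.84 -0.39 -0.09] 0.22 34.6
```

In the tool's units: 0.03 rad / 2 = 0.015.

```bash
for i in 1 2 3 4 5 6 7 8 9 10 11 12; do echo '{"moves":[[30,0,0,0,0,0,0.015],[30,0,0,0,0,0,0.03]]}' | python3 -m jog >/dev/null; python3 st.py; done
```

```text
29.57 [578.4 167.9  79. ] 1.747 0.36 [ 0.6 -2.8  6.6] [-0.57 -0.2   0.05] -0.87 35.2
29.73 [578.4 168.   79. ] 1.807 0.36 [ 0.2 -1.4  6.1] [-0.26 -0.09  0.02] -0.73 35.2
29.9 [578.3 168.2  79. ] 1.867 0.36 [ 0.2 -0.   6.8] [-0.14 -0.06  0.02] -0.73 34.9
30.07 [578.3 168.   79. ] 1.927 0.36 [ 0.  -2.7  6.1] [-0.68 -0.09  0.06] -0.68 35.0
30.23 [578.4 167.7  79. ] 1.987 0.36 [ 1.5 -4.6  6.9] [-1.08 -0.14  0.04] -0.67 35.1
30.4 [578.5 167.6  79. ] 2.047 0.36 [ 1.5 -4.5  6.7] [-1.08 -0.21  0.2 ] -0.52 34.8
30.57 [578.5 167.6  79. ] 2.106 0.36 [ 1.  -4.5  5.8] [-1.11 -0.16  0.66] -0.09 34.8
30.73 [578.5 167.6  79. ] 2.166 0.36 [ 0.2 -5.7  6.8] [-1.14 -0.19  1.  ] 0.21 34.7
30.9 [578.4 167.6  79. ] 2.226 0.36 [-0.2 -6.   5.9] [-1.25 -0.14  1.19] 0.35 35.2
31.07 [578.4 167.5  79. ] 2.286 0.36 [ 1.8 -5.3  6.8] [-1.21 -0.14  0.84] 0.04 34.9
31.23 [578.4 167.5  79. ] 2.346 0.36 [-0.4 -4.9  7.5] [-1.22 -0.08  0.79] -0.15 34.7
31.4 [578.4 167.5  79. ] 2.406 0.35 [-0.2 -5.   6.8] [-1.26 -0.07  0.74] 0.07 35.1
```

At 0.36 rad/s the resistance is about 1.2 N m. That is ten times the bolt's friction, does not depend on speed, and repeats every 60°, so the bolt is hard on its stop. I'll ease the key back into the free play and draw it out.

In the tool's units: -6 mm / 500 = -0.012, -4 mm / 500 = -0.008, -0.36 rad / 2 = -0.18.

```bash
echo '{"moves":[[30,0,0,0,0,0,0],[30,0,0,0,0,0,0],[30,0,0,0,0,0,0]]}' | python3 -m jog >/dev/null; python3 st.py; echo '{"moves":[[30,0,0,0,0,0,-0.05],[30,0,0,0,0,0,-0.1],[30,0,0,0,0,0,-0.15],[30,0,0,0,0,0,-0.18],[30,0,0,0,0,0,-0.18],[30,0,0,0,0,0,-0.18]]}' | python3 -m jog >/dev/null; python3 st.py; echo '{"moves":[[30,0,0,-0.004,0,0,0],[30,0,0,-0.008,0,0,0],[30,0,0,-0.012,0,0,0]]}' | python3 -m jog  >/dev/null; python3 st.py
```

```text
31.65 [578.4 167.5  79. ] 2.405 -0.0 [-0.1 -5.2  6.6] [-1.24 -0.13  0.02] 0.02 35.2
32.15 [578.5 167.5  79. ] 2.045 0.01 [ 1.3 -6.1  6.5] [-1.12 -0.31  0.07] -0.21 35.4
32.4 [576.7 167.6  79.8] 2.045 0.0 [ 17.1  -1.7 -54.5] [-0.33 -3.46 -0.07] -0.11 34.7
```

The key is wedged: pulling gave 54 N for 0.8 mm. I'll relax and turn to the middle of the free play, where the side forces vanished earlier (q6 about 1.87).

In the tool's units: 4.5 mm / 500 = 0.009, 2 mm / 500 = 0.004, -0.06 rad / 2 = -0.03.

```bash
echo '{"moves":[[30,0,0,0.004,0,0,0],[30,0,0,0.009,0,0,0],[30,0,0,0.009,0,0,-0.03]]}' | python3 -m jog >/dev/null; python3 st.py; for i in 1 2; do echo '{"moves":[[30,0,0,0,0,0,-0.015],[30,0,0,0,0,0,-0.03]]}' | python3 -m jog >/dev/null; python3 st.py; done;  echo '{"moves":[[30,0,0,-0.002,0,0,0],[30,0,0,-0.004,0,0,0],[30,0,0,-0.004,0,0,0]]}' | python3 -m jog  >/dev/null; python3 st.py
```

```text
32.65 [577.4 167.5  79.4] 1.987 -0.81 [-1.1 -4.2 -0.9] [-1.15  0.26 -0.12] 2.7 34.7
32.82 [577.5 167.5  79.4] 1.924 -0.35 [-1.2 -5.3 -1. ] [-1.14  0.34 -0.14] 0.52 35.1
32.98 [577.5 167.4  79.4] 1.864 -0.36 [-0.2 -5.3 -0.4] [-1.18  0.34 -0.14] 0.64 34.7
33.23 [577.2 167.4  79.6] 1.867 0.0 [  6.3  -4.  -20.6] [-0.87 -1.23  0.08] 0.07 35.4
```

Turning back gave a steady -0.14 N m, which means the jammed key carries the bolt with it. I'll regrasp, tighten forward again to the stop and on until the key stands free, and lift there.

In the tool's units: 2 mm / 500 = 0.004, -1.571 rad / 2 = -0.7855.

```bash
echo '{"moves":[[30,0,0,0.004,0,0,0],[70,0,0,0.004,0,0,0],[70,0,0,0.004,0,0,0],[70,0,0,0.004,0,0,0],[70,0,0,0.004,0,0,-0.7855],[70,0,0,0.004,0,0,-0.7855],[70,0,0,0.004,0,0,-0.7855],[70,0,0,0.004,0,0,-0.7855],[70,0,0,0.004,0,0,-0.7855],[70,0,0,0.004,0,0,-0.7855],[70,0,0,0.004,0,0,-0.7855],[70,0,0,0.004,0,0,-0.7855],[70,0,0,0.004,0,0,-0.7855],[70,0,0,0.004,0,0,-0.7855],[70,0,0,0.004,0,0,-0.7855],[70,0,0,0.004,0,0,-0.7855],[70,0,0,0.004,0,0,-0.7855],[70,0,0,0.004,0,0,-0.7855]]}' | python3 -m jog >/dev/null; python3 st.py;  echo '{"moves":[[30,0,0,0,0,0,0],[30,0,0,0,0,0,0],[30,0,0,0,0,0,0],[30,0,0,0,0,0,0],[30,0,0,0,0,0,0]]}' | python3 -m jog 100 >/dev/null; python3 st.py
for i in 1 2 3 4 5; do echo '{"moves":[[30,0,0,0,0,0,0.025],[30,0,0,0,0,0,0.05]]}' | python3 -m jog >/dev/null; python3 st.py; done
```

```text
34.73 [578.4 168.3  80.5] 0.294 0.15 [-0.   0.6 -0.2] [-0.02  0.06  0.01] -1.95 70.2
35.15 [578.3 168.1  80.6] 0.299 -0.01 [-3.5 -0.3  5. ] [-0.01  0.67 -0.04] -0.02 35.0
35.32 [578.3 168.2  80.6] 0.401 0.6 [-3.4  0.2  5. ] [0.04 0.51 0.09] -1.39 34.8
35.48 [578.3 168.1  80.6] 0.501 0.6 [-2.9  0.4  5.4] [0.05 0.48 0.13] -1.15 34.9
35.65 [578.4 168.1  80.6] 0.601 0.6 [-2. -1.  5.] [-0.06  0.47  0.09] -1.15 34.9
35.82 [578.4 168.1  80.6] 0.701 0.6 [-1.9  0.5  4.6] [-0.05  0.39  0.13] -1.15 35.0
35.98 [578.4 168.1  80.6] 0.801 0.6 [-2.2  0.2  4.7] [-0.03  0.34  0.08] -1.15 34.8
```

In the tool's units: 0.1 rad / 2 = 0.05.

```bash
for i in 1 2 3 4 5 6; do echo '{"moves":[[30,0,0,0,0,0,0.025],[30,0,0,0,0,0,0.05]]}' | python3 -m jog >/dev/null; python3 st.py; done; echo '{"moves":[[30,0,0,0,0,0,0],[30,0,0,0,0,0,0]]}' | python3 -m jog >/dev/null; python3 st.py
```

```text
36.15 [578.5 168.1  80.6] 0.901 0.59 [-1.2 -0.3  4.4] [-0.08  0.36  0.89] -0.52 34.9
36.32 [578.5 168.1  80.6] 1.001 0.6 [-1.1 -0.5  3.7] [-0.05  0.23 -0.04] -1.2 34.9
36.48 [578.5 168.1  80.6] 1.101 0.6 [-1.1  0.1  4.4] [-0.1   0.2   0.14] -1.13 35.1
36.65 [578.5 168.1  80.6] 1.201 0.6 [-0.4 -0.5  3.5] [-0.1   0.11 -0.01] -1.25 34.7
36.82 [578.6 168.1  80.6] 1.301 0.6 [ 0.5 -0.6  3.4] [-0.12  0.06 -0.03] -1.24 35.0
36.98 [578.7 168.   80.6] 1.401 0.59 [ 0.2 -0.5  3.6] [-0.05  0.04 -0.  ] -1.24 34.9
37.15 [578.6 168.1  80.6] 1.397 -0.01 [ 0.5 -0.8  4.7] [-0.11 -0.1   0.03] 0.39 35.0
```

The stop came back where predicted (0.9 N m at q6 0.9), then the key slipped free with the bolt tight. I'll test the lift here.

In the tool's units: -3 mm / 500 = -0.006, -2 mm / 500 = -0.004.

```bash
echo '{"moves":[[30,0,0,-0.002,0,0,0],[30,0,0,-0.004,0,0,0],[30,0,0,-0.006,0,0,0],[30,0,0,-0.006,0,0,0]]}' | python3 -m jog  >/dev/null; python3 st.py
```

```text
37.48 [578.2 168.1  83.2] 1.398 0.0 [ 0.1 -0.8 -1.9] [ 0.01  0.03 -0.01] -0.01 34.9
```

The key lifts freely, carrying only its own weight. I'll work out the carry to the rest.

In the tool's units: -80 mm / 500 = -0.16, -45 mm / 500 = -0.09.

```bash
echo '{"moves":[[30,0,0,-0.04,0,0,0],[30,0,0,-0.09,0,0,0],[30,0,0,-0.16,0,0,0],[30,0,0,-0.16,0,0,0],[30,0,0,-0.16,0,0,0]]}' | python3 -m jog  >/dev/null; python3 st.py; python3 -c "
from h import *
o=sensors.get_obs();R=np.array(o['ee_rot']);print(R.round(3));print(R.T@np.array([472.3-o['position'][0],-112.3-o['position'][1],0]))
r=viewer.snapshot('side');r=viewer.trace('hex_key','side');m=cv2.findNonZero(r[0]['mask'].astype(np.uint8)).reshape(-1,2);print(r[0]['p'],m.min(0),m.max(0),[proj('side',(578.3,168,z)) for z in (100,105,110)])
b=m[m[:,1]>m[:,1].max()-4];print(b.mean(0))"
```

```text
37.9 [579.  168.2 165. ] 1.398 0.0 [-0.9  0.4 -2.3] [ 0.01  0.03 -0.02] 0.0 34.8
[[ 0.923  0.385  0.003]
 [ 0.385 -0.923  0.001]
 [ 0.003  0.    -1.   ]]
[-206.40077506  217.88275393   -0.57497767]
0.66 [252 173] [273 217] [array([263.5, 217.5]), array([263.4, 215.7]), array([263.4, 213.8])]
[263.66666667 215.15151515]
```

In the tool's units: 217.9 mm / 500 = 0.4358, -206.4 mm / 500 = -0.4128.

```bash
echo '{"moves":[[30,-0.4128,0.4358,0,0,0,0],[30,-0.4128,0.4358,0,0,0,0],[30,-0.4128,0.4358,0,0,0,0],[30,-0.4128,0.4358,0,0,0,0],[30,-0.4128,0.4358,0,0,0,0],[30,-0.4128,0.4358,0,0,0,0],[30,-0.4128,0.4358,0,0,0,0],[30,-0.4128,0.4358,0,0,0,0],[30,-0.4128,0.4358,0,0,0,0],[30,-0.4128,0.4358,0,0,0,0],[30,-0.4128,0.4358,0,0,0,0],[30,-0.4128,0.4358,0,0,0,0],[30,-0.4128,0.4358,0,0,0,0]]}' | python3 -m jog  >/dev/null; python3 st.py; python3 -c "
from h import *
r=viewer.snapshot('side');r=viewer.trace('hex_key','side');m=cv2.findNonZero(r[0]['mask'].astype(np.uint8)).reshape(-1,2);o=sensors.get_obs();x,y,z=o['position'];print(r[0]['p'],m.min(0),m.max(0),proj('side',(x,y,z-58)))
b=m[m[:,1]>m[:,1].max()-4];print(b.mean(0))"
```

```text
39.08 [ 471.8 -111.5  163. ] 0.867 -0.0 [ 0.2 -0.1 -2.5] [ 0.05 -0.03  0.08] 0.01 34.5
0.69 [323 108] [335 145] [329.2 145. ]
[329.5        143.23076923]
```

In the tool's units: 56 mm / 500 = 0.112, 52 mm / 500 = 0.104.

```bash
echo '{"moves":[[30,0,0.0016,0.04,0,0,0],[30,0,0.0016,0.072,0,0,0],[30,0,0.0016,0.08,0,0,0],[30,0,0.0016,0.088,0,0,0],[30,0,0.0016,0.096,0,0,0],[30,0,0.0016,0.104,0,0,0],[30,0,0.0016,0.112,0,0,0],[30,0,0.0016,0.112,0,0,0]]}' | python3 -m jog  >/dev/null; python3 st.py
```

```text
39.85 [ 471.8 -113.1  106.9] 0.865 0.0 [ 0.2  0.2 -1.2] [-0.06  0.04  0.02] 0.0 34.7
```

Tip is in the hole (about 13 mm below the mouth) with no contact forces. I'll continue down to the seat.

In the tool's units: 36 mm / 500 = 0.072, 34 mm / 500 = 0.068.

```bash
echo '{"moves":[[30,0,0,0.02,0,0,0],[30,0,0,0.04,0,0,0],[30,0,0,0.056,0,0,0],[30,0,0,0.064,0,0,0],[30,0,0,0.068,0,0,0],[30,0,0,0.072,0,0,0],[30,0,0,0.072,0,0,0]]}' | python3 -m jog  >/dev/null; python3 st.py; echo '{"moves":[[30,0,0,0.002,0,0,0],[30,0,0,0.004,0,0,0],[30,0,0,0.004,0,0,0]]}' | python3 -m jog  >/dev/null; python3 st.py
```

```text
40.43 [ 471.9 -113.2   71. ] 0.865 -0.0 [-0.3 -0.1 -2.4] [ 0.07 -0.   -0.02] 0.0 34.9
40.68 [ 472.2 -113.3   70.6] 0.865 0.0 [-6.1  2.1 14.4] [ 0.44  1.29 -0.01] -0.01 34.6
```

Seated at 70.6, as expected. I'll release and lift clear.

Units first: shifts go in shares of 50 cm and turns go in shares of 2 rad. So -130 mm / 500 = -0.26, -90 mm / 500 = -0.18.

```bash
echo '{"moves":[[30,0,0,-0.003,0,0,0],[85,0,0,-0.003,0,0,0],[85,0,0,-0.003,0,0,0],[85,0,0,-0.003,0,0,0],[85,0,0,-0.003,0,0,0],[85,0,0,-0.003,0,0,0],[85,0,0,-0.04,0,0,0],[85,0,0,-0.1,0,0,0],[85,0,0,-0.18,0,0,0],[85,0,0,-0.26,0,0,0],[85,0,0,-0.26,0,0,0],[85,0,0,-0.26,0,0,0],[85,0,0,-0.26,0,0,0]]}' | python3 -m jog  >/dev/null; python3 st.py
python3 - <<'E'
from h import *
a=viewer.snapshot('side');b=cv2.resize(a[100:220,270:390,::-1],(400,400),interpolation=cv2.INTER_CUBIC)
c=cv2.resize(a[200:280,160:300,::-1],(400,228),interpolation=cv2.INTER_CUBIC)
cv2.imwrite('pics/s6.png',np.hstack([b,np.vstack([c,np.zeros((172,400,3),np.uint8)])]))
r=viewer.trace('key_handle','side');m=r[0]['mask'].astype(np.uint8);p=cv2.findNonZero(m).reshape(-1,2);print(r[0]['p'],p.min(0),p.max(0),cv2.minAreaRect(p))
P=np.array([proj('side',(472.2+i*23,-113.2+j*23,z)) for i,j in((1,0),(-1,0),(0,1),(0,-1)) for z in(62,107)]);print(P.min(0),P.max(0))
for q in("lemon_a","tumbler_c","tin_a"): print(q,[(round(r["p"],2),world('side',r["at"]).tolist()) for r in viewer.spot_in(q,'side')[:1]])
E
```

```text
41.77 [ 471.6 -113.1  198.8] 0.865 -0.0 [-0.2  0.3 -1.6] [-0.03 -0.03 -0.01] 0.0 85.1
0.93 [320 140] [338 163] ((329.0, 151.5), (18.0, 23.0), 0.0)
[318.6 139. ] [338.5 164.4]
lemon_a [(0.74, [617.1, -9.5, 40.2])]
tumbler_c [(0.61, [685.4, -101.4, 61.1])]
tin_a [(0.7, [389.8, 349.7, 38.5])]
```

View pics/s6.png

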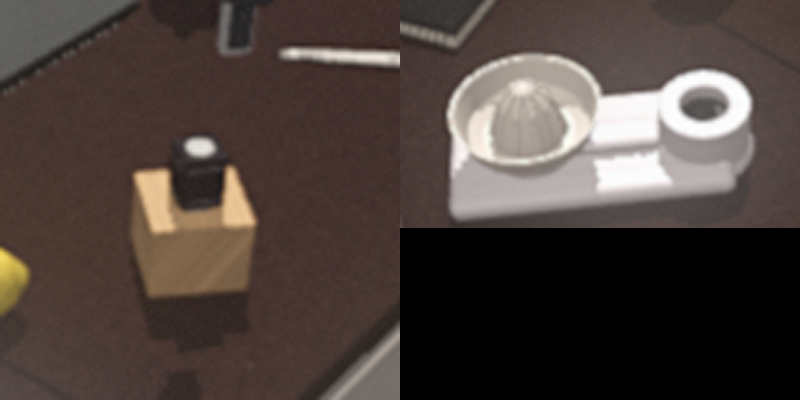

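```bash
python3 -c "
from cell import robot
print(robot.finish_job())"
```

```text
the job is handed in; nothing more can be done
None
```

I tightened the clamp bolt to its stop and handed the job in; the key is released, upright and home in its rest, and the lemon, glass and tin have not moved. The bolt's final angle is inferred from wrist torque, as I had no direct reading: I overran the stop, the key slipped in the socket and jammed, and backing it off loosened the bolt about half a radian before I re-tightened it to the stop.

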